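# Zero the torque readout, then hold the spring lid at 40 degrees

### The job

Set up a lid-spring check: with the green box's lid still shut, turn the knob of the torque readout until its pointer stands at the zero mark and leave it there. Then lift the box's lid and hold it still, open at 40 degrees from shut. The lid springs shut by itself, so finish while still holding it at that angle with the gripper; leave the capacitor, pliers, coupling and turntable tray alone.

Things in the scene. Friction and masses are not known exactly. Their poses are not given: they have to be found in the camera images.
- box: green plastic box, 130 (x) by 170 (y) by 70 mm high, bolted to the bench; low lugs (6 mm high) reach to 110 mm from its centre along y. Origin: centre of its underside; z up. The lid's hinge runs along y on its +x rim, the far side from the robot; lid edge and handle are at -x. Turned up to 0.35 rad; left or right on the bench.
- box_hinge (a point): middle of the lid's hinge line, 65 mm to +x of the box's centre and 72 mm above the bench; its axes are the box's
- lid_handle (a point): centre of the lid's steel bar handle: round, 12 mm thick, 100 mm long, parallel to the hinge, on end posts (88 mm clear between). Lid shut: 115 mm to the box's -x side of the hinge and 43 mm above it (115 mm above the bench), 33 mm from bar axis down to the lid. Turns with the lid. The bar can turn between gripping fingers, so the tool may stay pointing down as the lid swings.
- lid (a joint): lid angle in rad: 0 shut, growing as the -x edge rises (turning about the box's +y axis); stop at 1.8. 40 degrees is 0.698. Lid 8 mm thick, about 0.25 kg; a hinge spring and its weight push it shut from any angle (about 3 N at the handle); it does not stay open.
- readout: torque readout: a grey flat housing 150 by 150 by 35 mm fixed to the bench, on it a white dial (138 mm across, 2 mm thick) with thin ticks every 15 degrees and one long, wide black zero mark. Origin: centre of its underside; the zero mark lies on its +x side. Turned up to 0.5 rad; left or right on the bench.
- zero_mark (a point): middle of the zero mark on the dial, 60 mm from the knob's axis, 38 mm above the bench
- knob_grip (a point): grip point on the knob's upright axis, 59 mm above the bench. Knob: black disc (56 mm across, top at 43 mm) with a grip bar on it 44 mm long, 12 mm wide, its top 69 mm above the bench. The bar lies along the point's x axis; a black pointer 5 mm wide sticks out of the disc at the +x end, to 50 mm from the axis, and a white line on the bar's top runs from the axis to that end.
- knob (a joint): knob angle in rad: 0 with the pointer at the zero mark, growing anticlockwise seen from above; it starts 0.5 to 1.3, so it has to be turned clockwise. Light friction (0.04 N m), stays where it is left.
- turntable: aluminium round turntable tray on a dark foot, 180 mm across, 26 mm high at its rim, fixed to the bench beyond the work; origin at the centre of its underside. Leave alone.
- capacitor: blue plastic capacitor, 35 mm across and 45 mm high with two short steel terminals on top, standing loose on the turntable tray; origin at its underside. Leave alone.
- coupling: aluminium shaft coupling, a tube 36 mm across and 35 mm high with a 12 mm bore, standing loose on the bench; origin at its underside. Leave alone.
- pliers: chrome needle-nose pliers, about 170 mm long along its x axis, 60 mm wide, 12 mm thick, lying loose on the bench; origin at its pivot, underside. Leave alone.
Things that resemble listed ones, but are neither listed nor needed, are in the scene too. Several things look just like the box: the one meant starts farthest to the robot's right. Of the things like the readout, leave any that is orange; of the rest the larger one is meant.

How it is judged:
By the outcome, as a careful person would: the job done as asked, in the order asked, and still so for the second after the job is handed in, while the arm keeps its last pose, push and grip.
It also fails if it takes over 48 s, if anything falls off the work surface, if the arm or the gripper's body presses on something with over 40 N, if the wrist force passes 120 N, or if a joint passes its speed limit or range.

### The arm

A 6-joint arm with a two-finger parallel gripper is mounted at the origin on the work surface. World frame = base frame: x ahead of the robot, y to its left, z up, the work surface at z = 0. Lengths are in mm, angles in rad, forces in N, time in s.
With the tool pointing down it reaches from about 350 to 975 mm from the base axis. Payload 7.1 kg.
Tool frame: the origin (TCP) lies at the very end of the fingers, on their centre line; the grasp point (between the pads) lies 19 mm behind it; z points along the fingers, y is the line along which they close (so a half turn about z gives the same grasp; the last joint's range is limited). The gripper opens to 88 mm and grips with 3 to 60 N. Pads are 20 mm wide; open, the fingers measure 115 mm over their backs; the gripper's body (75 mm by 178 mm) begins 61 mm behind the grasp point.
Start: joints at [-1.325, 0.423, 1.63, -0, 1.089, -0.019], TCP at [163.591, -603.194, 222.675] pointing down, gripper open.
Joint ranges: [-3, 3], [-0.9, 2.11], [0.09, 2.58], [-1.31, 4.45], [0.11, 2.69], [-2.54, 2.54]. Speed limits (rad/s): [2.39, 2.39, 3.01, 3.14, 3.14, 3.14].

### API

Orientations are given as a 3x3 rotation matrix whose columns are the frame's x, y, z axes.
In Python, from plant import get_obs, camera, calibration, finish_job gives the robot as it stands.
- The arm moves only by the tool send_rows, never from a script. Its argument "motion" is one flat list of numbers, 7 for each row, row after row: the turn, a rotation vector about the world's x, y, z in degrees, then the shift along the world's x, y, z in mm, then the closure, from 0 (fully open) to 1 (shut). In form: [rx, ry, rz, x, y, z, gripper, rx, ry, rz, x, y, z, gripper, ...]. A call has exactly 8 rows; each row is the pose to reach, as a shift and turn from the pose commanded when the call began; what a row does not reach only later rows make up. A row lasts 1/12 s, in which the tool goes at most 41.7 mm and 7.16 degrees, less where a joint would pass 70% of its speed; a pose out of reach is approached as far as the arm can. A call with a gripper value outside its range is refused whole. The fingers move at their own pace and stop on an object; "squeeze" is the grip in N (left out, the last holds). Time passes only in rows, so rows that repeat a pose let the fingers close, or fill a call up. It gives the time, the measured TCP pose, the force, the opening and the grip force at its end, in the units of the state.
- get_obs(): the state, without advancing time (a new reading comes with each control period).
- camera(name): name is "side" or "top"; returns the picture (480x640x3 uint8, blue, green, red); there is no depth.
- calibration(name): a dict with "intrinsics" (3x3 intrinsics, pixels), "dist" ([k1, k2, p1, p2, k3] as OpenCV has them; the pictures are not rectified), "position" and "rotation" of the camera in the world. Camera axes: x right, y up, looking along -z (the intrinsics and any distortion apply to the point x, -y, -z); pixel columns grow to the right and rows downward; lengths in mm; the calibration is good to about 2 mm. A picture is of the moment at which its call begins. calibration takes no time and is no camera call.
- finish_job(): hands the job in; it is judged then, once.
The state is a dict: "time": time; "joints": joint angles; "qd": joint speeds; "joint_torque": joint torques, N m; "ee_pos": TCP position; "tool_rot": TCP orientation; "ft_force": force on the tool from outside, world axes, zero at the start; "wrist_torque": the same for the moment, N m; "grip_width": finger opening in mm; "gripper_force": force on a finger pad.
Only numpy, scipy, OpenCV 4.12 (cv2) and the standard library are available. Lean on these libraries where they do the work, as an engineer would, in place of code of your own. Each camera call takes 0.05 s, during which the arm holds its last target. There are 200 camera calls.

## Working session

There is one attempt and no reset: what is moved stays moved. The work goes in short steps, Python scripts to look and compute and a tool call to move; the robot and the scene stay as the last step left them, time stands still between calls to the robot, and variables do not carry over. Pictures are saved under pics/ and viewed, at most 10 in all, crops included, and the job is handed in when it is done.

Besides the shell and the picture viewer there is one more tool, called after ">>>" as a command line: name --argument value ..., lists and objects as JSON in quotes. send_rows: Moves the arm, as the interface text tells. Its arguments: {"type":"object","properties":{"motion":{"type":"array","items":{"type":"number"}},"squeeze":{"type":"number"}},"required":["motion"]}

```bash
mkdir -p pics; cat > h.py <<'E'
import numpy as np, cv2
from plant import get_obs, camera, calibration, finish_job
def ray(name,uv):
    c=calibration(name);K=np.array(c["intrinsics"],float);d=np.array(c["dist"],float)
    p=cv2.undistortPoints(np.array(uv,float).reshape(-1,1,2),K,d).reshape(-1,2)
    v=np.c_[p[:,0],-p[:,1],-np.ones(len(p))]@np.array(c["rotation"]).T
    return np.array(c["position"],float),v
def plane(name,uv,z):
    o,v=ray(name,uv);return o+v*((z-o[2])/v[:,2])[:,None]
def tri(n1,u1,n2,u2):
    o1,v1=ray(n1,[u1]);o2,v2=ray(n2,[u2]);v1=v1[0];v2=v2[0]
    s=np.linalg.lstsq(np.c_[v1,-v2],o2-o1,rcond=None)[0]
    a,b=o1+s[0]*v1,o2+s[1]*v2;return (a+b)/2,np.linalg.norm(a-b)
def proj(name,P):
    c=calibration(name);R=np.array(c["rotation"]);q=(np.atleast_2d(P)-np.array(c["position"]))@R
    q=q*[1,-1,-1];return cv2.projectPoints(q,np.zeros(3),np.zeros(3),np.array(c["intrinsics"],float),np.array(c["dist"],float))[0].reshape(-1,2)
E
python3 - <<'E'
from h import *
for n in("side","top"):
    cv2.imwrite(f"pics/{n}0.png",camera(n)); c=calibration(n);print(n,c["position"],c["rotation"])
E
```

```text
side [ 481.00159974 1022.10116162  906.74991412] [[-0.99737426  0.0417006  -0.05920851]
 [-0.07216492 -0.64078501  0.76432113]
 [-0.00606728  0.766587    0.6421118 ]]
top [ 479.91096454   22.87358803 1137.74129222] [[ 0.02622137  0.99788557 -0.05947119]
 [-0.99963066  0.02659922  0.00557062]
 [ 0.00714073  0.05930315  0.99821448]]
```

View pics/top0.png

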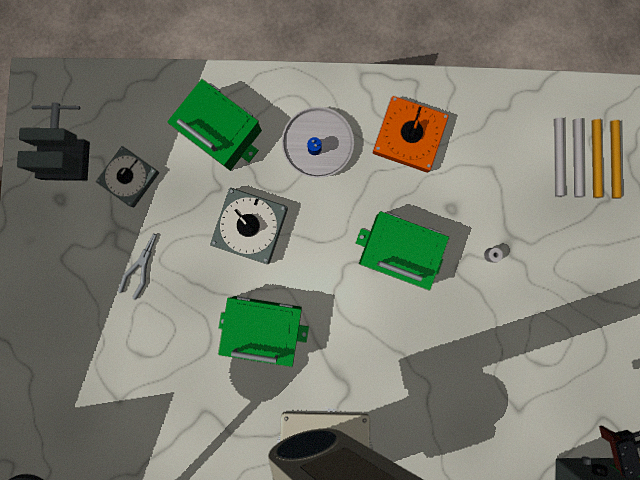

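View pics/side0.png

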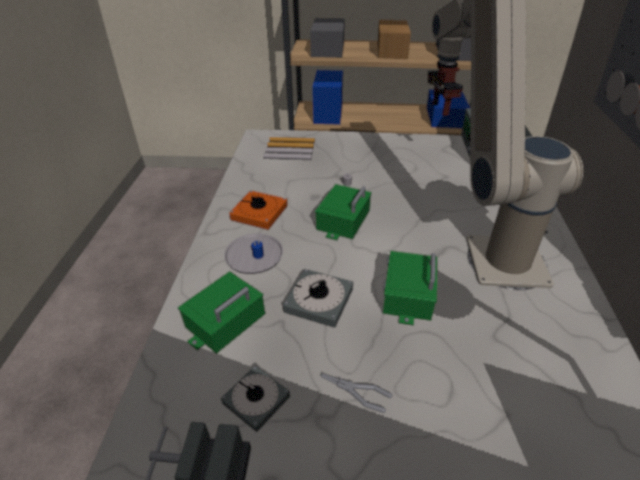

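The top view shows the target box at (405,250), the green box farthest right. The grey readout meant is at (248,225), with its zero mark near (256,202) and its pointer near (237,212). I'll enlarge both.

```bash
python3 - <<'E'
from h import *
t=cv2.imread("pics/top0.png");s=cv2.imread("pics/side0.png")
def cr(i,x,y,w,h): return cv2.resize(i[y:y+h,x:x+w],(400,300),interpolation=cv2.INTER_CUBIC)
a=np.vstack([np.hstack([cr(t,195,185,100,75)*1,cr(t,345,200,120,90)]),np.hstack([cr(s,270,257,100,75),cr(s,305,175,80,60)])])
cv2.imwrite("pics/c.png",a)
# dark blobs in dial
g=t[185:265,205:295].max(2); m=(g<60).astype(np.uint8)
n,l,st,ce=cv2.connectedComponentsWithStats(m)
for i in range(1,n):
    if st[i,4]>6: print("dark",st[i,:]+[205,185,0,0,0],ce[i]+[205,185])
# handle grey, in box top
h=cv2.cvtColor(t,cv2.COLOR_BGR2HSV);
m=((h[...,1]<60)&(h[...,2]>90)).astype(np.uint8); m[:,:370]=0;m[:,432:]=0;m[:255]=0;m[283:]=0
n,l,st,ce=cv2.connectedComponentsWithStats(m)
for i in range(1,n):
    if st[i,4]>10: print("hand",st[i],ce[i], cv2.minAreaRect(np.argwhere(l==i)[:,::-1].astype(np.float32)))
E
```

```text
dark [230 188   7   3   8] [233.   188.75]
dark [254 196  13   9  28] [257.82142857 199.92857143]
dark [268 205  20  59 139] [277.74100719 233.94964029]
dark [235 209  25  28 407] [247.56265356 224.5995086 ]
hand [379 262  43  19 198] [399.89393939 271.16161616] ((399.9383850097656, 271.1643981933594), (44.94380569458008, 4.330522537231445), 20.556045532226562)
hand [370 269  38  14 285] [382.52631579 277.63157895] ((388.5, 275.5), (37.0, 13.0), 0.0)
```

View pics/c.png

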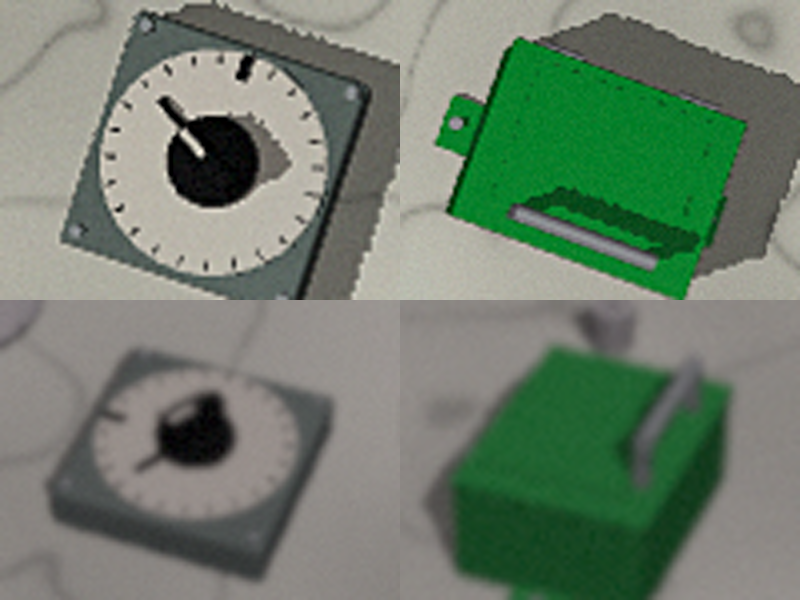

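The enlarged top view has the dial centre at about (248,225), the zero mark at (256,202), the pointer tip at (236,210), and handle ends at (378.6,263.6) and (421.5,279.5). The side view has handle ends at (364,188) and (353,211), and the zero mark at (298,286). Next I compute positions.

```bash
python3 - <<'E'
from h import *
np.set_printoptions(precision=1,suppress=True)
t=cv2.imread("pics/top0.png");s=cv2.imread("pics/side0.png")
def dial(i,seed,r):
    h=i.copy(); m=((h.min(2)>(150 if r else 120))).astype(np.uint8)
    x,y,w,hh=seed; k=np.zeros_like(m);k[y:y+hh,x:x+w]=m[y:y+hh,x:x+w]
    n,l,st,ce=cv2.connectedComponentsWithStats(k); j=1+st[1:,4].argmax()
    c=max(cv2.findContours((l==j).astype(np.uint8),0,1)[0],key=cv2.contourArea)
    return cv2.fitEllipse(cv2.convexHull(c))
e1=dial(t,(216,193,64,64),1);e2=dial(s,(290,268,60,52),0);print(e1,e2)
print("dial c",tri("top",e1[0],"side",e2[0]),plane("top",[e1[0]],37),plane("side",[e2[0]],37))
print("zero",tri("top",(256.2,202),"side",(298.2,285.7)),plane("top",[(256.2,202)],38))
P=plane("top",[(256.2,202),(235.8,210.)],38);c=plane("top",[e1[0]],37)[0]
a=[np.arctan2(*(p-c)[[1,0]]) for p in P];print("ang zero,pointer",a,[np.linalg.norm((p-c)[:2]) for p in P])
A=tri("top",(378.6,263.6),"side",(353,210.6));B=tri("top",(421.5,279.5),"side",(364.4,188.4));print("handle",A,B)
H=plane("top",[(378.6,263.6),(421.5,279.5)],115);print(H,H.mean(0),np.arctan2(*(H[0]-H[1])[[1,0]])-np.pi/2, np.linalg.norm(H[0]-H[1]))
o=get_obs();print(o["ee_pos"],o["tool_rot"],o["time"])
E
```

```text
((247.80909729003906, 225.1824951171875), (55.767189025878906, 56.328758239746094), 54.328189849853516) ((319.3691711425781, 276.38128662109375), (60.17216873168945, 69.24632263183594), 7.553081035614014)
dial c (array([560.8, 190.4,  84.5]), np.float64(2.640179172941058)) [[563.  197.9  37. ]] [[566.8 142.2  37. ]]
zero (array([621.3, 179.9,  34.4]), np.float64(1.7098680543699065)) [[620.  179.4  38. ]]
ang zero,pointer [np.float64(-0.3141202803172801), np.float64(0.6995404278311076)] [np.float64(59.897681886846215), np.float64(47.21386410654626)]
handle (array([ 479.4, -115.4,   81.7]), np.float64(1.8487474415290812)) (array([ 445.3, -210.7,  104.9]), np.float64(0.7347643422898585))
[[ 478.5 -111.1  115. ]
 [ 445.3 -208.4  115. ]] [ 461.9 -159.8  115. ] -0.3289596461671911 102.87829181108371
[ 163.5 -602.7  222. ] [[ 1.   0.3 -0. ]
 [ 0.3 -1.   0. ]
 [ 0.  -0.  -1. ]] 0.1
```

>>> send_rows --motion '[0, 0, 1, 18, 36, 0, 0, 0, 0, 2, 36, 72, 0, 0, 0, 0, 3, 54, 108, 0, 0, 0, 0, 4, 72, 144, 0, 0, 0, 0, 5, 90, 180, 0, 0, 0, 0, 6, 108, 216, 0, 0, 0, 0, 7, 126, 252, 0, 0, 0, 0, 8, 144, 288, 0, 0]'

```text
time: 0.77
ee_pos: [307.8, -313.3, 222.5]
tool_rot: [[0.919, 0.394, -0.0], [0.394, -0.919, 0.0], [-0.0, -0.0, -1.0]]
ft_force: [1.4, -0.4, -0.2]
grip_width: 88.0
gripper_force: 0.0
```

>>> send_rows --motion '[0, 0, 1, 18, 36, 0, 0, 0, 0, 2, 36, 72, 0, 0, 0, 0, 3, 54, 108, 0, 0, 0, 0, 4, 72, 144, 0, 0, 0, 0, 5, 90, 180, 0, 0, 0, 0, 6, 108, 216, 0, 0, 0, 0, 7, 126, 252, 0, 0, 0, 0, 8, 144, 288, 0, 0]'

```text
time: 1.43
ee_pos: [451.9, -25.1, 222.7]
tool_rot: [[0.855, 0.519, -0.0], [0.519, -0.855, -0.0], [-0.0, 0.0, -1.0]]
ft_force: [-0.3, -1.5, -0.3]
grip_width: 87.9
gripper_force: 0.0
```

>>> send_rows --motion '[0, 0, 2, 18, 36, -10, 0, 0, 0, 3, 36, 72, -20, 0, 0, 0, 5, 54, 108, -30, 0, 0, 0, 7, 72, 144, -40, 0, 0, 0, 9, 90, 180, -60, 0, 0, 0, 9, 105, 210, -80, 0, 0, 0, 9, 111, 225, -100, 0, 0, 0, 9, 111, 225, -110, 0]'

```text
time: 2.1
ee_pos: [562.7, 200.7, 110.0]
tool_rot: [[0.762, 0.647, -0.002], [0.647, -0.762, -0.0], [-0.001, -0.001, -1.0]]
ft_force: [-0.7, 0.1, 0.0]
grip_width: 88.1
gripper_force: 0.0
```

```bash
python3 - <<'E'
from h import *
np.set_printoptions(precision=3,suppress=True)
o=get_obs();R=np.array(o["tool_rot"]);print(o["time"],o["ee_pos"],o["joints"],R[:,0],np.arctan2(R[1,0],R[0,0]),o["ft_force"])
t=camera("top");s=camera("side")
cr=lambda i,x,y,w,h:cv2.resize(i[y:y+h,x:x+w],(400,400),interpolation=cv2.INTER_CUBIC)
cv2.imwrite("pics/d.png",np.hstack([cr(t,180,160,130,130),cr(s,260,230,110,110)]))
E
```

```text
2.1 [562.659 200.723 109.986] [0.323 0.53  1.762 0.001 0.851 1.189] [ 0.762  0.647 -0.001] 0.7042055614250626 [-0.739  0.078  0.023]
```

View pics/d.png

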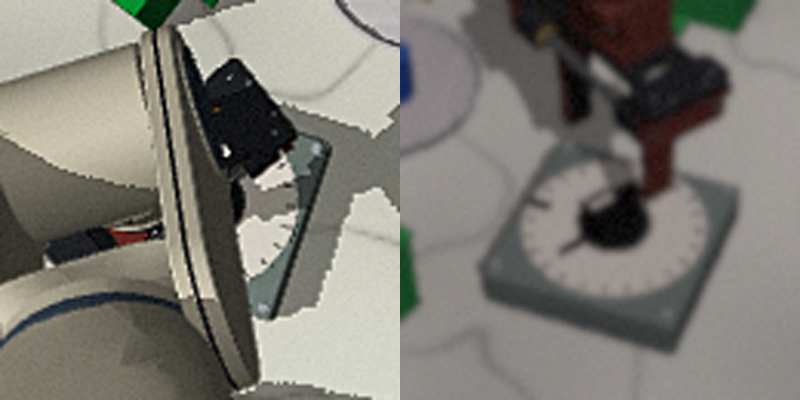

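The fingers straddle the knob bar. The top view is blocked by the arm, and the side view shows the knob at about (612,218) in the crop. I'll descend and grip.

>>> send_rows --motion '[0, 0, 0, 0, -2.5, -10, 0, 0, 0, 0, 0, -2.5, -20, 0, 0, 0, 0, 0, -2.5, -30, 0, 0, 0, 0, 0, -2.5, -40, 0, 0, 0, 0, 0, -2.5, -50, 0, 0, 0, 0, 0, -2.5, -58, 0, 0, 0, 0, 0, -2.5, -63, 0, 0, 0, 0, 0, -2.5, -63, 0]'

```text
time: 2.87
ee_pos: [561.8, 195.0, 48.3]
tool_rot: [[0.764, 0.645, -0.002], [0.645, -0.764, -0.001], [-0.002, -0.001, -1.0]]
ft_force: [-0.5, 0.2, 0.3]
grip_width: 87.8
gripper_force: 0.0
```

>>> send_rows --motion '[0, 0, 0, 0, 0, 0, 0.3, 0, 0, 0, 0, 0, 0, 0.5, 0, 0, 0, 0, 0, 0, 0.7, 0, 0, 0, 0, 0, 0, 0.8, 0, 0, 0, 0, 0, 0, 0.9, 0, 0, 0, 0, 0, 0, 1, 0, 0, 0, 0, 0, 0, 1, 0, 0, 0, 0, 0, 0, 1]' --squeeze 15

```text
time: 3.53
ee_pos: [562.6, 195.3, 49.8]
tool_rot: [[0.764, 0.645, 0.0], [0.645, -0.764, 0.0], [0.0, 0.0, -1.0]]
ft_force: [-0.5, -0.6, 0.6]
grip_width: 37.7
gripper_force: 0.0
```

>>> send_rows --motion '[0, 0, 0, 0, 2.5, -3, 1, 0, 0, 0, 0, 2.5, -3, 1, 0, 0, 0, 0, 2.5, -3, 1, 0, 0, 0, 0, 2.5, -3, 1, 0, 0, 0, 0, 2.5, -3, 1, 0, 0, 0, 0, 2.5, -3, 1, 0, 0, 0, 0, 2.5, -3, 1, 0, 0, 0, 0, 2.5, -3, 1]'

```text
time: 4.2
ee_pos: [562.4, 198.0, 46.5]
tool_rot: [[0.764, 0.645, -0.0], [0.645, -0.764, 0.0], [-0.0, -0.0, -1.0]]
ft_force: [-1.5, 2.4, -2.2]
grip_width: 11.9
gripper_force: 14.9
```

>>> send_rows --motion '[0, 0, -4, 0, 0, 0, 1, 0, 0, -8, 0, 0, 0, 1, 0, 0, -12, 0, 0, 0, 1, 0, 0, -16, 0, 0, 0, 1, 0, 0, -20, 0, 0, 0, 1, 0, 0, -24, 0, 0, 0, 1, 0, 0, -28, 0, 0, 0, 1, 0, 0, -32, 0, 0, 0, 1]'

```text
time: 4.87
ee_pos: [562.1, 198.6, 46.5]
tool_rot: [[0.99, 0.138, -0.001], [0.138, -0.99, 0.001], [-0.001, -0.001, -1.0]]
ft_force: [-2.2, 7.0, -3.0]
grip_width: 11.8
gripper_force: 14.9
```

>>> send_rows --motion '[0, 0, -4, 0, 0, 0, 1, 0, 0, -8, 0, 0, 0, 1, 0, 0, -12, 0, 0, 0, 1, 0, 0, -16, 0, 0, 0, 1, 0, 0, -20, 0, 0, 0, 1, 0, 0, -24, 0, 0, 0, 1, 0, 0, -26.2, 0, 0, 0, 1, 0, 0, -26.2, 0, 0, 0, 1]'

```text
time: 5.53
ee_pos: [562.2, 199.2, 46.5]
tool_rot: [[0.95, -0.312, -0.0], [-0.312, -0.95, 0.002], [-0.001, -0.002, -1.0]]
ft_force: [-2.3, 9.3, -3.4]
grip_width: 12.2
gripper_force: 15.0
```

>>> send_rows --motion '[0, 0, 0, 0, 0, 0, 0.9, 0, 0, 0, 0, 0, 0, 0.7, 0, 0, 0, 0, 0, 0, 0.4, 0, 0, 0, 0, 0, 0, 0.3, 0, 0, 0, 0, 0, 0, 0.3, 0, 0, 0, 0, 0, 0, 0.3, 0, 0, 0, 0, 0, 10, 0.3, 0, 0, 0, 0, 0, 30, 0.2]'

```text
time: 6.2
ee_pos: [561.0, 197.1, 75.4]
tool_rot: [[0.951, -0.31, -0.004], [-0.31, -0.951, -0.001], [-0.003, 0.003, -1.0]]
ft_force: [0.2, -0.2, -1.0]
grip_width: 55.5
gripper_force: 0.0
```

>>> send_rows --motion '[0, 0, 0, 0, 0, 30, 0, 0, 0, 0, 0, 0, 60, 0, 0, 0, 0, 0, 0, 90, 0, 0, 0, 0, 0, -20, 120, 0, 0, 0, 6, -8, -60, 120, 0, 0, 0, 12, -20, -100, 120, 0, 0, 0, 18, -32, -140, 120, 0, 0, 0, 24, -44, -180, 120, 0]'

```text
time: 6.87
ee_pos: [518.0, 16.6, 197.8]
tool_rot: [[0.994, 0.11, 0.001], [0.11, -0.994, -0.0], [0.001, 0.0, -1.0]]
ft_force: [-0.3, 0.2, 0.8]
grip_width: 87.9
gripper_force: 0.0
```

```bash
python3 - <<'E'
from h import *
o=get_obs();R=np.array(o["tool_rot"]);print(o["time"],o["ee_pos"],o["joints"],np.arctan2(R[1,0],R[0,0]))
t=camera("top");s=camera("side");cv2.imwrite("pics/t2.png",t)
cr=lambda i,x,y,w,h:cv2.resize(i[y:y+h,x:x+w],(400,400),interpolation=cv2.INTER_CUBIC)
cv2.imwrite("pics/e.png",np.hstack([cr(t,210,185,80,80),cr(s,275,250,90,90)]))
E
```

```text
6.8667 [517.97955002  16.58596987 197.77839311] [ 9.13626136e-03  2.99721842e-01  1.88580985e+00 -1.86191854e-04
  9.54698941e-01  1.46984576e+00] 0.11019450971528953
```

View pics/e.png

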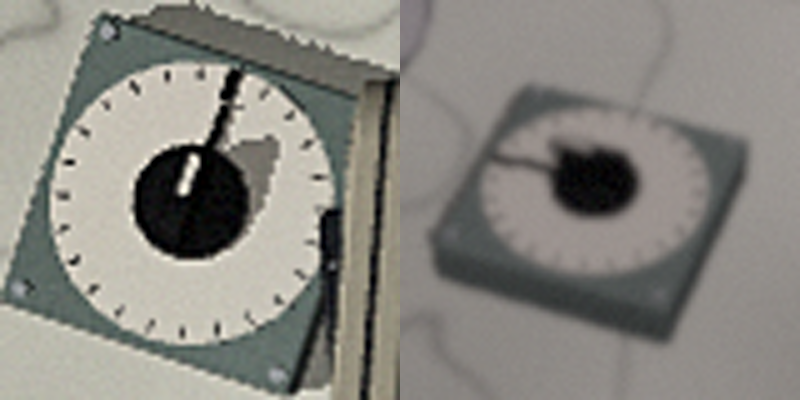

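The pointer lines up with the zero mark by eye. The pointer runs from about (213,145) to (228,100) in the crop, with the mark at (236,78). A quick numeric check follows.

```bash
python3 - <<'E'
from h import *
t0=cv2.imread("pics/top0.png");t=cv2.imread("pics/t2.png")
def dark(i,z,r0,r1,a0,a1,c):
    v,u=np.mgrid[190:262,212:290]; uv=np.c_[u.ravel(),v.ravel()]
    P=plane("top",uv,z)-[*c,z]; r=np.hypot(P[:,0],P[:,1]);a=np.degrees(np.arctan2(P[:,1],P[:,0]))
    w=np.clip(150-i[uv[:,1],uv[:,0]].max(1).astype(float),0,None)
    k=(r>r0)&(r<r1)&(a>a0)&(a<a1); return (a*w)[k].sum()/w[k].sum(),w[k].sum()
for z in (38,41):
  for c in ((563,198),(562.3,198)):
    print(z,c,"mark0",dark(t0,38,53,66,-25,-11,c),"ptr0",dark(t0,z,32,48,25,55,c),"ptr now",dark(t,z,36,47,-32,-8,c),"mark now",dark(t,38,54,66,-25,-11,c))
E
```

```text
38 (563, 198) mark0 (np.float64(-16.7085873369856), np.float64(2094.0)) ptr0 (np.float64(40.1898872969748), np.float64(2299.0)) ptr now (np.float64(-18.65900424174388), np.float64(1412.0)) mark now (np.float64(-16.856023879412813), np.float64(1900.0))
38 (562.3, 198) mark0 (np.float64(-16.58287021726199), np.float64(2134.0)) ptr0 (np.float64(39.54383146865365), np.float64(2284.0)) ptr now (np.float64(-18.38921464972195), np.float64(1444.0)) mark now (np.float64(-16.491922419430534), np.float64(2050.0))
41 (563, 198) mark0 (np.float64(-16.7085873369856), np.float64(2094.0)) ptr0 (np.float64(39.968109125987006), np.float64(2449.0)) ptr now (np.float64(-19.387033202160268), np.float64(1412.0)) mark now (np.float64(-16.856023879412813), np.float64(1900.0))
41 (562.3, 198) mark0 (np.float64(-16.58287021726199), np.float64(2134.0)) ptr0 (np.float64(39.21711784511568), np.float64(2299.0)) ptr now (np.float64(-18.917343960106827), np.float64(1384.0)) mark now (np.float64(-16.491922419430534), np.float64(2050.0))
```

The pointer is about 2° too far clockwise. There is plenty of time, so I'll regrip and trim it.

>>> send_rows --motion '[0, 0, -5, 9, 36, 0, 0, 0, 0, -10, 18, 72, 0, 0, 0, 0, -15, 27, 108, 0, 0, 0, 0, -20, 36, 144, 0, 0, 0, 0, -24, 44, 179, 0, 0, 0, 0, -24, 44, 179, -30, 0, 0, 0, -24, 44, 179, -60, 0, 0, 0, -24, 44, 179, -90, 0]'

```text
time: 7.63
ee_pos: [563.2, 199.1, 106.7]
tool_rot: [[0.951, -0.309, 0.002], [-0.309, -0.951, 0.001], [0.002, -0.002, -1.0]]
ft_force: [-0.1, -0.0, -0.7]
grip_width: 87.8
gripper_force: 0.0
```

>>> send_rows --motion '[0, 0, 0, 0, 0, -20, 0.3, 0, 0, 0, 0, 0, -40, 0.4, 0, 0, 0, 0, 0, -55, 0.5, 0, 0, 0, 0, 0, -60, 0.6, 0, 0, 0, 0, 0, -60, 0.8, 0, 0, 0, 0, 0, -60, 1, 0, 0, 0, 0, 0, -60, 1, 0, 0, 0, 0, 0, -60, 1]'

```text
time: 8.3
ee_pos: [563.6, 197.5, 48.0]
tool_rot: [[0.951, -0.31, 0.002], [-0.31, -0.951, 0.001], [0.002, -0.001, -1.0]]
ft_force: [-0.5, -0.2, -0.2]
grip_width: 38.0
gripper_force: 0.0
```

>>> send_rows --motion '[0, 0, 0, 0, 0, 0, 1, 0, 0, 0, 0, 0, 0, 1, 0, 0, 0, 0, 0, 0, 1, 0, 0, 0, 0, 0, 0, 1, 0, 0, 1, 0, 0, 0, 1, 0, 0, 2, 0, 0, 0, 1, 0, 0, 2, 0, 0, 0, 1, 0, 0, 2, 0, 0, 0, 1]'

```text
time: 8.97
ee_pos: [563.5, 198.8, 47.1]
tool_rot: [[0.961, -0.276, 0.002], [-0.276, -0.961, 0.002], [0.001, -0.003, -1.0]]
ft_force: [0.2, 8.8, -0.9]
grip_width: 12.0
gripper_force: 15.0
```

>>> send_rows --motion '[0, 0, 0, 0, 0, 0, 1, 0, 0, 0, 0, 0, 0, 0.9, 0, 0, 0, 0, 0, 0, 0.7, 0, 0, 0, 0, 0, 0, 0.4, 0, 0, 0, 0, 0, 0, 0.3, 0, 0, 0, 0, 0, 0, 0.3, 0, 0, 0, 0, 0, 10, 0.3, 0, 0, 0, 0, 0, 30, 0.2]'

```text
time: 9.63
ee_pos: [560.9, 196.3, 75.3]
tool_rot: [[0.961, -0.276, -0.004], [-0.276, -0.961, -0.001], [-0.004, 0.003, -1.0]]
ft_force: [0.5, 0.2, 0.2]
grip_width: 48.2
gripper_force: 0.0
```

>>> send_rows --motion '[0, 0, 0, 0, 0, 30, 0, 0, 0, 0, 0, 0, 60, 0, 0, 0, 0, 0, 0, 90, 0, 0, 0, 0, 0, -20, 120, 0, 0, 0, 6, -8, -60, 120, 0, 0, 0, 12, -20, -100, 120, 0, 0, 0, 18, -32, -140, 120, 0, 0, 0, 24, -44, -180, 120, 0]'

```text
time: 10.3
ee_pos: [518.0, 15.8, 197.7]
tool_rot: [[0.989, 0.145, 0.001], [0.145, -0.989, -0.0], [0.001, 0.0, -1.0]]
ft_force: [0.1, -0.5, 1.1]
grip_width: 87.7
gripper_force: 0.0
```

```bash
python3 - <<'E'
from h import *
t=camera("top");cv2.imwrite("pics/t3.png",t)
def dark(i,z,r0,r1,a0,a1,c):
    v,u=np.mgrid[190:262,212:290]; uv=np.c_[u.ravel(),v.ravel()]
    P=plane("top",uv,z)-[*c,z]; r=np.hypot(P[:,0],P[:,1]);a=np.degrees(np.arctan2(P[:,1],P[:,0]))
    w=np.clip(150-i[uv[:,1],uv[:,0]].max(1).astype(float),0,None)
    k=(r>r0)&(r<r1)&(a>a0)&(a<a1); return (a*w)[k].sum()/w[k].sum(),w[k].sum()
for c in ((563,198),(562.3,197)):
    print(c,"ptr now",dark(t,40,36,47,-32,-4,c),"mark now",dark(t,38,54,66,-25,-9,c))
o=get_obs();R=np.array(o["tool_rot"]);print(o["time"],o["ee_pos"],o["joints"],np.degrees(np.arctan2(R[1,0],R[0,0])))
E
```

```text
(563, 198) ptr now (np.float64(-16.998566489832857), np.float64(1458.0)) mark now (np.float64(-16.845501297342803), np.float64(1902.0))
(562.3, 197) ptr now (np.float64(-15.237080889414292), np.float64(1608.0)) mark now (np.float64(-15.565752447070496), np.float64(2048.0))
10.35 [515.36695177  10.247613   197.24195654] [-1.59600972e-03  2.97928666e-01  1.88998186e+00 -3.28203717e-03
  9.55480029e-01  1.41744394e+00] 8.803533115449225
```

The knob now agrees with the mark to within 0.5°. Next is the handle.

>>> send_rows --motion '[0, 0, 5, -4, -11, 0, 0, 0, 0, 10, -8, -22, 0, 0, 0, 0, 15, -12, -33, 0, 0, 0, 0, 20, -16, -44, 0, 0, 0, 0, 25, -20, -55, 0, 0, 0, 0, 30, -24, -66, 0, 0, 0, 0, 35, -28, -77, 0, 0, 0, 0, 40, -32, -88, 0, 0]'

```text
time: 11.02
ee_pos: [486.5, -71.3, 197.4]
tool_rot: [[0.667, 0.745, 0.001], [0.745, -0.667, -0.0], [0.0, 0.0, -1.0]]
ft_force: [0.9, 0.0, -0.0]
grip_width: 88.0
gripper_force: 0.0
```

>>> send_rows --motion '[0, 0, 5, -6, -18, 0, 0, 0, 0, 10, -12, -36, 0, 0, 0, 0, 15, -18, -54, 0, 0, 0, 0, 20, -22, -72, 0, 0, 0, 0, 23.4, -24, -89, 0, 0, 0, 0, 23.4, -24, -89, -10, 0, 0, 0, 23.4, -24, -89, -20, 0, 0, 0, 23.4, -24, -89, -20, 0]'

```text
time: 11.68
ee_pos: [461.3, -158.8, 174.8]
tool_rot: [[0.321, 0.947, -0.003], [0.947, -0.321, 0.001], [0.0, -0.003, -1.0]]
ft_force: [-0.1, -0.6, -1.4]
grip_width: 88.2
gripper_force: 0.0
```

>>> send_rows --motion '[0, 0, 0, 0, 0, 0, 0.2, 0, 0, 0, 0, 0, 0, 0.2, 0, 0, 0, 0, 0, 0, 0.2, 0, 0, 0, 0, 0, 0, 0.2, 0, 0, 0, 0, 0, 0, 0.2, 0, 0, 0, 0, 0, 0, 0.2, 0, 0, 0, 0, 0, 0, 0.2, 0, 0, 0, 0, 0, 0, 0.2]'

```text
time: 12.35
ee_pos: [462.8, -159.6, 176.8]
tool_rot: [[0.319, 0.948, 0.0], [0.948, -0.319, -0.0], [0.0, 0.0, -1.0]]
ft_force: [-0.7, -0.3, 0.4]
grip_width: 69.9
gripper_force: 0.0
```

```bash
python3 - <<'E'
from h import *
o=get_obs();R=np.array(o["tool_rot"]);print(o["time"],o["ee_pos"],o["joints"],np.degrees(np.arctan2(R[1,0],R[0,0])),o["ft_force"])
s=camera("side");t=camera("top")
cr=lambda i,x,y,w,h:cv2.resize(i[y:y+h,x:x+w],(400,400),interpolation=cv2.INTER_CUBIC)
cv2.imwrite("pics/f.png",np.hstack([cr(t,340,180,130,130),cr(s,290,130,120,120)]))
E
```

```text
12.35 [ 462.8065969  -159.62922512  176.76312037] [-3.56459060e-01  2.90688194e-01  1.96103897e+00  2.25893938e-05
  8.89693658e-01 -3.13342590e-02] 71.37090627017345 [-0.74368386 -0.32058996  0.40990513]
```

View pics/f.png

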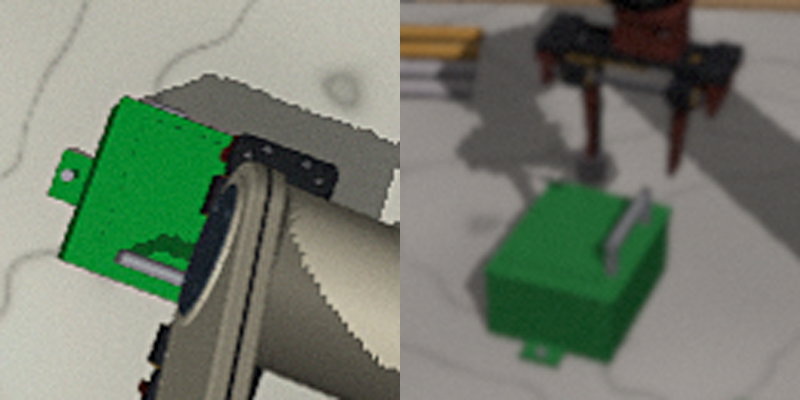

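The open fingers are centred over the handle; in the side crop the bar runs from (645,195) to (608,265) including its post. Descend and grip.

>>> send_rows --motion '[0, 0, 0, 0, 0, -12, 0.2, 0, 0, 0, 0, 0, -24, 0.2, 0, 0, 0, 0, 0, -36, 0.2, 0, 0, 0, 0, 0, -48, 0.2, 0, 0, 0, 0, 0, -60, 0.2, 0, 0, 0, 0, 0, -70, 0.2, 0, 0, 0, 0, 0, -77, 0.2, 0, 0, 0, 0, 0, -79, 0.2]'

```text
time: 13.12
ee_pos: [462.2, -159.5, 96.6]
tool_rot: [[0.32, 0.948, -0.002], [0.948, -0.32, 0.001], [0.0, -0.002, -1.0]]
ft_force: [0.5, -0.5, 0.2]
grip_width: 70.0
gripper_force: 0.0
```

>>> send_rows --motion '[0, 0, 0, 0, 0, 0, 0.3, 0, 0, 0, 0, 0, 0, 0.5, 0, 0, 0, 0, 0, 0, 0.7, 0, 0, 0, 0, 0, 0, 0.8, 0, 0, 0, 0, 0, 0, 0.9, 0, 0, 0, 0, 0, 0, 1, 0, 0, 0, 0, 0, 0, 1, 0, 0, 0, 0, 0, 0, 1]' --squeeze 25

```text
time: 13.78
ee_pos: [462.8, -159.7, 97.8]
tool_rot: [[0.319, 0.948, 0.0], [0.948, -0.319, -0.0], [-0.0, 0.0, -1.0]]
ft_force: [0.2, -0.4, -0.1]
grip_width: 20.4
gripper_force: 0.0
```

>>> send_rows --motion '[0, 0, 0, 0, 0, 0, 1, 0, 0, 0, 0, 0, 0, 1, 0, 0, 0, 0, 0, 0, 1, 0, 0, 0, 0, 0, 0, 1, 0, 0, 0, 0, 0, 0, 1, 0, 0, 0, 0, 0, 0, 1, 0, 0, 0, 0, 0, 0, 1, 0, 0, 0, 0, 0, 0, 1]'

```text
time: 14.45
ee_pos: [462.9, -159.7, 97.7]
tool_rot: [[0.319, 0.948, 0.0], [0.948, -0.319, -0.0], [-0.0, 0.0, -1.0]]
ft_force: [1.3, 0.1, -0.2]
grip_width: 11.3
gripper_force: 25.0
```

>>> send_rows --motion '[0, 0, 0, 1.9, -0.6, 5, 1, 0, 0, 0, 4, -1.3, 9.9, 1, 0, 0, 0, 6.2, -2.1, 14.7, 1, 0, 0, 0, 8.7, -3, 19.3, 1, 0, 0, 0, 11.4, -3.9, 23.9, 1, 0, 0, 0, 14.2, -4.8, 28.3, 1, 0, 0, 0, 17.3, -5.8, 32.6, 1, 0, 0, 0, 20.5, -6.9, 36.8, 1]'

```text
time: 15.12
ee_pos: [482.0, -166.3, 134.6]
tool_rot: [[0.319, 0.948, -0.003], [0.948, -0.319, 0.001], [-0.0, -0.003, -1.0]]
ft_force: [-4.8, -0.9, -4.0]
grip_width: 11.2
gripper_force: 25.0
```

>>> send_rows --motion '[0, 0, 0, 3.4, -1.2, 4, 1, 0, 0, 0, 6.9, -2.4, 7.8, 1, 0, 0, 0, 10.6, -3.6, 11.5, 1, 0, 0, 0, 14.4, -4.9, 15, 1, 0, 0, 0, 18.4, -6.3, 18.3, 1, 0, 0, 0, 22.5, -7.7, 21.4, 1, 0, 0, 0, 26.7, -9.1, 24.3, 1, 0, 0, 0, 31.1, -10.6, 27.1, 1]'

```text
time: 15.78
ee_pos: [510.6, -176.1, 162.3]
tool_rot: [[0.319, 0.948, -0.009], [0.948, -0.319, 0.002], [-0.0, -0.009, -1.0]]
ft_force: [-16.6, 2.0, 14.9]
grip_width: 11.3
gripper_force: 25.0
```

>>> send_rows --motion '[0, 0, 0, 0, 0, 0, 1, 0, 0, 0, 0, 0, 0, 1, 0, 0, 0, 0, 0, 0, 1, 0, 0, 0, 0, 0, 0, 1, 0, 0, 0, 0, 0, 0, 1, 0, 0, 0, 0, 0, 0, 1, 0, 0, 0, 0, 0, 0, 1, 0, 0, 0, 0, 0, 0, 1]'

```text
time: 16.45
ee_pos: [511.9, -176.6, 163.0]
tool_rot: [[0.319, 0.948, -0.005], [0.948, -0.319, 0.001], [-0.0, -0.005, -1.0]]
ft_force: [-14.0, 2.0, 15.9]
grip_width: 11.2
gripper_force: 25.0
```

```bash
python3 - <<'E'
from h import *
o=get_obs();print(o["time"],o["ee_pos"],o["joints"],o["ft_force"])
s=camera("side");t=camera("top");cv2.imwrite("pics/s4.png",s);cv2.imwrite("pics/t4.png",t)
cr=lambda i,x,y,w,h:cv2.resize(i[y:y+h,x:x+w],(400,400),interpolation=cv2.INTER_CUBIC)
cv2.imwrite("pics/g.png",np.hstack([cr(t,340,180,130,130),cr(s,300,145,100,100)]))
E
```

```text
16.45 [ 511.8941293  -176.61745399  162.97469763] [-3.53871351e-01  3.84122266e-01  1.85664040e+00 -7.64409174e-04
  9.05998231e-01 -2.84562738e-02] [-14.04359108   1.96900384  15.856216  ]
```

View pics/g.png

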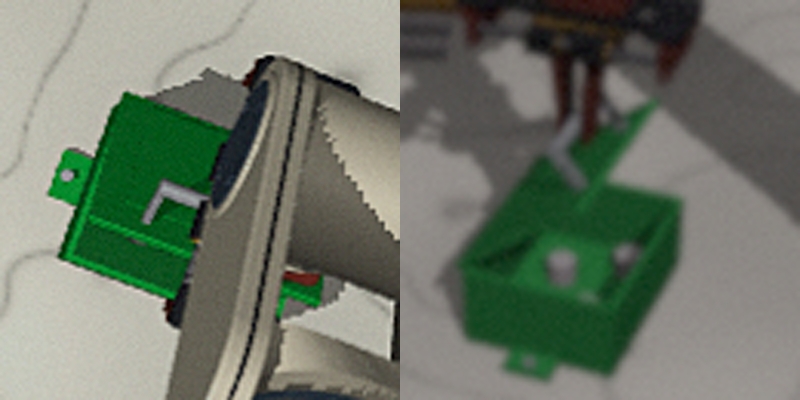

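The lid is up, with its near free corner at about (90,217) in the top crop and (583,205) in the side crop. Kinematics put it at about 39°. I'll check against the two views.

```bash
python3 - <<'E'
from h import *
np.set_printoptions(precision=1,suppress=True)
xb=np.array([.947,-.321,0]);yb=np.array([.321,.947,0]);H=np.array([462,-160,0])+115*xb+[0,0,72]
R=lambda th:np.array([[np.cos(th),np.sin(th)],[-np.sin(th),np.cos(th)]])
for n,a,b in(("corner",(369.3,250.5),(345.75,196.25)),("elbow",(393,240.1),(338.25,181.25))):
    P,e=tri("top",a,"side",b);d=P-H;q=(d@xb,d@yb,d[2]);print(n,P,e,"box rel hinge",np.array(q),"polar",np.degrees(np.arctan2(q[2],-q[0])),np.hypot(q[0],q[2]))
for th in(30,35,40,45):
    t=np.radians(th);out=[]
    for lx,y,lz in((-130,85,10),(-115,50,49),(-115,50,43)):
        x,z=R(t)@[lx,lz]; W=H+x*xb+y*yb+[0,0,z]
        out+=[proj("top",W)[0],proj("side",W)[0]]
    print(th,*out)
E
```

```text
corner [505.1 -85.  156.2] 2.3201968987605275 box rel hinge [-98.2  84.8  84.2] polar 40.59003974528328 129.35290315419124
elbow [ 529.1 -132.3  178.5] 0.2769705292463946 box rel hinge [-60.3  47.8 106.5] polar 60.47304443093878 122.4269162436907
30 [367.2 255.1] [348.2 199.8] [389.2 246.3] [342.5 184.4] [388.3 247.7] [343.4 186.1]
35 [368.8 252.1] [346.1 196.8] [391.1 242.2] [339.8 182.1] [390.2 243.8] [340.8 183.7]
40 [370.4 248.7] [343.8 193.9] [393.  237.9] [336.9 180. ] [392.  239.7] [338.1 181.5]
45 [372.1 244.9] [341.3 191.2] [394.9 233.3] [333.9 178.1] [393.9 235.3] [335.2 179.5]
```

>>> send_rows --motion '[0, 0, 0, 0.3, -0.1, 0.5, 1, 0, 0, 0, 0.6, -0.2, 1, 1, 0, 0, 0, 0.9, -0.3, 1.5, 1, 0, 0, 0, 1.1, -0.4, 2, 1, 0, 0, 0, 1.1, -0.4, 2, 1, 0, 0, 0, 1.1, -0.4, 2, 1, 0, 0, 0, 1.1, -0.4, 2, 1, 0, 0, 0, 1.1, -0.4, 2, 1]'

```text
time: 17.22
ee_pos: [513.6, -177.2, 164.1]
tool_rot: [[0.319, 0.948, -0.004], [0.948, -0.319, 0.001], [-0.0, -0.004, -1.0]]
ft_force: [-10.4, -0.3, 5.4]
grip_width: 11.5
gripper_force: 25.0
```

>>> send_rows --motion '[0, 0, 0, 0, 0, 0, 1, 0, 0, 0, 0, 0, 0, 1, 0, 0, 0, 0, 0, 0, 1, 0, 0, 0, 0, 0, 0, 1, 0, 0, 0, 0, 0, 0, 1, 0, 0, 0, 0, 0, 0, 1, 0, 0, 0, 0, 0, 0, 1, 0, 0, 0, 0, 0, 0, 1]'

```text
time: 17.88
ee_pos: [513.5, -177.2, 164.1]
tool_rot: [[0.319, 0.948, -0.004], [0.948, -0.319, 0.001], [-0.0, -0.004, -1.0]]
ft_force: [-8.8, 0.0, 5.6]
grip_width: 11.0
gripper_force: 25.0
```

```bash
python3 - <<'E'
from h import *
s=camera("side");t=camera("top")
cr=lambda i,x,y,w,h:cv2.resize(i[y:y+h,x:x+w],(400,400),interpolation=cv2.INTER_CUBIC)
cv2.imwrite("pics/k.png",np.hstack([cr(t,360,225,50,50),cr(s,320,160,50,50)]))
E
```

```text
(no output)
```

View pics/k.png

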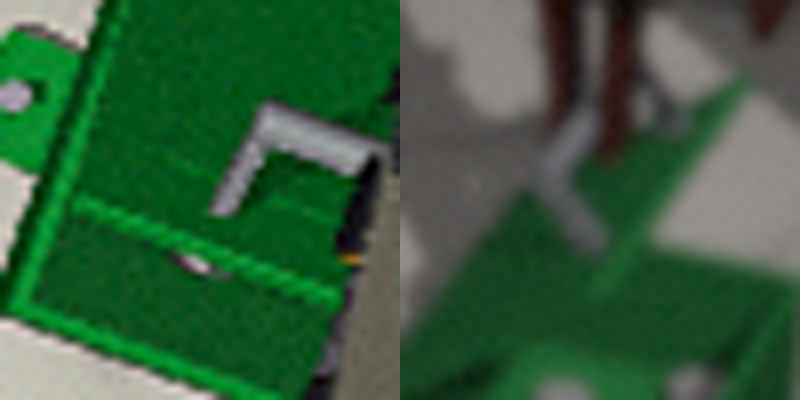

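The close crops agree with 40° in both views. In the top crop the lid edge corner is at image pixel (370.3,249.1), predicted (370.4,248.7), and the bar end is at row 239.7, as predicted. In the side crop the bar end is at (338.5,180.6), predicted (338.1,181.5). Handing in.

```bash
python3 -c "
from h import *
print(finish_job())"
```

```text
the job is handed in; nothing more can be done
None
```

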